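# Pump up the silversmith's forming press

## Robot

A 6-joint arm with a two-finger parallel gripper is mounted at the origin on the work surface. World frame = base frame: x ahead of the robot, y to its left, z up, the work surface at z = 0. Lengths are in m, angles in rad, forces in N, time in s.
With the tool pointing down it reaches from about 0.35 to 0.85 m from the base axis. Payload 8.1 kg.
Tool frame: the origin (TCP) lies at the centre of the arm's flange, where the gripper is bolted on; the fingertips stand 186 mm ahead of it and the grasp point (between the pads) lies 167 mm ahead of it (tcp_to_tips is the distance from the TCP to the fingertips, in m); y points along the fingers, z is the direction in which the jaws open and shut, and the axes are right-handed (so a half turn about y gives the same grasp; the last joint's range is limited). The gripper opens to 93 mm and grips with 3 to 60 N. Pads are 15 mm wide; open, the fingers measure 128 mm over their backs; the gripper's body (75 mm by 188 mm) begins 65 mm behind the grasp point.
Start: joints at [-1.391, 0.13, 1.488, -0, 1.523, -0.085], TCP at [0.157, -0.579, 0.405] pointing down, gripper open.
Joint ranges: [-2.96, 2.96], [-0.89, 2.26], [0.02, 2.5], [-1.34, 4.48], [0, 2.73], [-2.66, 2.66]. Speed limits (rad/s): [2.39, 2.39, 2.79, 3.14, 3.14, 3.14].

## Interface

Orientations are given as a unit quaternion [x, y, z, w].
In Python, from plant import get_obs, capture, hand_in, tcp_to_tips gives the robot as it stands.
- The arm moves only by the tool drive_tool, never from a script. Its argument "plan" is a list of rows, each an object of numbers: "tx", "ty", "tz": the shift along the world's x, y, z in cm; "spin": the turn about the world's z in degrees; "fingers": the opening, from -1 (shut) to 1 (fully open). A call has 1 to 20 rows; each row shifts and turns the commanded pose from where the row before left it; what a row does not reach is not made up. A row lasts 1/10 s, in which the tool goes at most 50 mm and 8.59 degrees, less where a joint would pass 70% of its speed; a pose out of reach is approached as far as the arm can. A call with a gripper value outside its range is refused whole. The fingers move at their own pace and stop on an object; "squeeze" is the grip in N (left out, the last holds). Time passes only in rows, so rows that do not move let the fingers close. It gives the time, the measured TCP pose, the force and the opening at its end, in the units of the state.
- get_obs(): the state, without advancing time (a new reading comes with each control period).
- capture(name): name is "scene" or "top" or "wrist"; returns a dict with "frame" (384x512x3 uint8, red, green, blue), "z_map" (384x512 float32, m along the optical axis (not along the pixel's ray), 0 where there is no reading), "fovy" (degrees; the focal length in pixels is half the picture's height over the tangent of half this angle, whatever the lens; pixels are square), "cx", "cy" (the principal point, pixels), "R" (3x3) and "t" (3): a world point X has camera coordinates R X + t. Camera axes: x right, y down, z forward; pixel columns grow to the right and rows downward; lengths in m; the calibration is good to about 2 mm. The wrist camera is an equidistant fisheye: a pixel r from the principal point sees the ray r / f radians off the axis. A picture is of the moment at which its call begins.
- hand_in(): hands the job in, once; it reports no verdict.
The state is a dict: "t": time; "joint_positions": joint angles; "qd": joint speeds; "joint_torque": joint torques, N m; "ee_pos": TCP position; "eef_rot": TCP orientation; "force": force on the tool from outside, world axes, zero at the start; "moment": the same for the moment, N m; "grip_width": finger opening in m.
Only numpy, scipy, OpenCV 4.12 (cv2) and the standard library are available. Lean on these libraries where they do the work, as an engineer would, in place of code of your own. Each camera call takes 0.05 s, during which the arm holds its last target. There are 200 camera calls.

## Task

Bring the small forming press up to pressure: push the black palm plunger of its pump down with the fingertips and let it spring back, again and again, until the red indicator pin in the side of the pale aluminium block has come fully out against its stop. Then let the plunger rise all the way and move the hand clear. Only push, grasp and lift nothing, do not touch the pin itself, and leave the doming block, jar, dish and hammer where they are.

Things in the scene. Friction and masses are not known exactly. Their poses are not given: they have to be found in the camera images.
- press_pump: Forming press and pump on one steel base plate (190 x 320 x 12 mm), bolted to the bench, its place and yaw vary. Origin: on the bench, on the pump's vertical axis. Own axes: z up; the green pump barrel (68 mm diameter, to z 80 mm) stands on the origin; pale aluminium indicator block at x +56 to +102, y -46 to +46, up to z 60 mm; green press frame at x -40 to +80, y +120 to +220, its crown's top at z 137 mm. The indicator pin comes out of the block's -y face.
- plunger_top (a point): Centre of the nearly flat top of the black plunger's palm cap (90 mm diameter, yellow disc 32 mm across in the middle), 146 mm above the bench when up; moves with the plunger. Press here, straight down. The cap is too wide to grasp.
- plunger (a joint): Plunger travel, m: 0 = up (sprung back), 0.025 = pushed fully down to its hard stop. The spring pushes back with about 5.5 N at the top and 12 N at the bottom and returns the plunger by itself when let go. Each stroke down drives the pin out by a little under a fifth of that stroke (about 4.5 mm for a full one); the way up leaves the pin where it is. Once the pin is at its stop, further strokes do no harm.
- pin (a joint): How far the red pin has come out, m: starts somewhere from 0 to 0.008, fully out at its stop at 0.030. It stays where it is between strokes.
- pin_tip (a point): Centre of the outer end of the indicator pin (12 mm diameter, red, axis level, 36 mm above the bench), which is 4 mm outside the block's face at joint value 0 and moves along the unit's -y, 34 mm outside when fully out. A yellow band at its root comes into view beside the brass collar only when it is nearly or fully out.
- doming_block: Dark steel cube, 50 mm, loose. Origin: centre of its underside. Leave alone.
- flux_jar: Small closed jar, 52 mm diameter, 60 mm high, loose. Origin: centre of its underside. Leave alone.
- dish: Small aluminium bowl, 90 mm across, 28 mm high, loose. Origin: centre of its underside. Leave alone.
- hammer: Hammer, 220 mm long, lying on the bench along its own x axis, wooden handle towards its -x, loose. Leave alone.

How it is judged:
By the outcome, as a careful person would: the job done as asked, in the order asked, and still so for the second after the job is handed in, with the robot touching nothing.
It also fails if it takes over 45 s, if anything falls off the work surface, if the arm or the gripper's body presses on something with over 40 N, if the wrist force passes 120 N, or if a joint passes its speed limit or range.

## Working session

There is one attempt and no reset: what is moved stays moved. The work goes in short steps, Python scripts to look and compute and a tool call to move; the robot and the scene stay as the last step left them, time stands still between calls to the robot, and variables do not carry over. Pictures are saved under pics/ and viewed, about 8 in all and at most 12, crops included, and the job is handed in when it is done.

Besides the shell and the picture viewer there is one more tool, called after "Emit:" as name(argument=value, ...) on one line, values as JSON. drive_tool: Moves the arm, as the interface text tells. Its arguments: {"type":"object","properties":{"plan":{"type":"array"},"squeeze":{"type":"number"}},"required":["plan"]}

```bash
mkdir -p pics
cat > h.py <<'E'
import numpy as np, cv2
from plant import *
def world(c):
    H,W=c["z_map"].shape; f=H/2/np.tan(np.radians(c["fovy"])/2)
    v,u=np.mgrid[:H,:W]; z=c["z_map"]
    P=np.stack([(u-c["cx"])/f*z,(v-c["cy"])/f*z,z],-1)
    return (P-c["t"])@c["R"]
def save(n,im): cv2.imwrite("pics/"+n,im[...,::-1])
E
python3 - <<'E'
from h import *
o=get_obs(); print(o["t"],o["ee_pos"],o["eef_rot"],o["force"],o["grip_width"],tcp_to_tips)
a=capture("scene");b=capture("top")
np.savez("pics/a.npz",**a);np.savez("pics/b.npz",**b)
save("s.png",a["frame"]);save("t.png",b["frame"])
for c in(a,b):
    P=world(c);h=cv2.cvtColor(c["frame"],cv2.COLOR_RGB2HSV)
    for n,lo,hi in(("yellow",(20,120,120),(35,255,255)),("red",(0,160,80),(8,255,255))):
        m=cv2.inRange(h,lo,hi);k,l,s,ce=cv2.connectedComponentsWithStats(m)
        for i in range(1,k):
            if s[i,4]>8: print(n,s[i],ce[i].round(1),np.median(P[l==i],0).round(4))
E
```

```text
0.0 [ 0.15701053 -0.5788543   0.40369902] [-0.09337316  0.70156562 -0.70027093  0.0933154 ] [ 0.39455114 -0.94735879  0.18941238] 0.09305792045022739 0.1861
yellow [208 174  15  14 162] [215.  180.6] [ 0.5953 -0.1371  0.1463]
yellow [  5 191  39  32 989] [ 24.1 206.7] [ 0.6658 -0.6027  0.0237]
red [186 229   3   5  12] [187.1 231.1] [ 0.6788 -0.195   0.0398]
yellow [482 144  30  40 957] [498.4 163.3] [ 0.6629 -0.5932  0.0224]
yellow [290 172  19  18 267] [299.2 180.6] [ 0.5936 -0.1374  0.1451]
red [318 153   4   5  14] [319.7 154.9] [ 0.6734 -0.1966  0.039 ]
```

View pics/s.png

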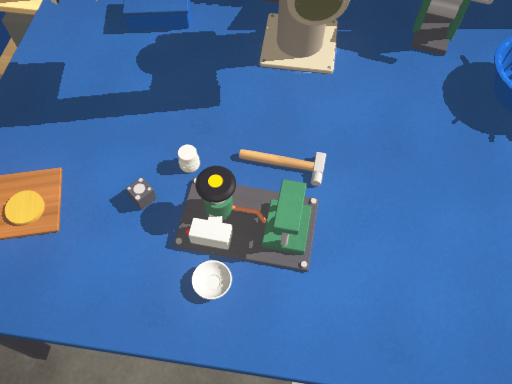

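View pics/t.png

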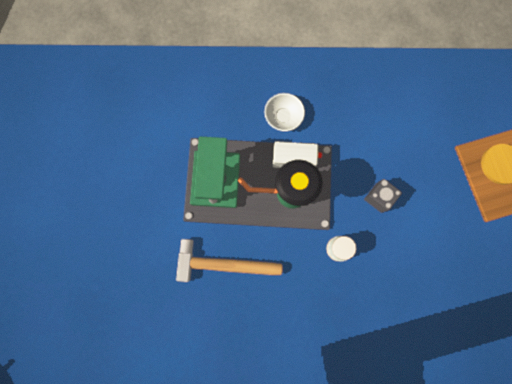

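The scene image shows the plunger cap at (215,181) and the red pin at (187,231), and the top image shows the same two at (299,181) and (320,155). The yellow disc measures (0.594, -0.137, 0.146), which matches the given 146 mm height. At tip height 0.218 the path clears everything. I'll move over the plunger with the fingers shut.

Emit:
drive_tool(plan=[{"tx": 3.36, "ty": 3.4, "fingers": -1}, {"tx": 3.36, "ty": 3.4, "fingers": -1}, {"tx": 3.36, "ty": 3.4, "fingers": -1}, {"tx": 3.36, "ty": 3.4, "fingers": -1}, {"tx": 3.36, "ty": 3.4, "fingers": -1}, {"tx": 3.36, "ty": 3.4, "fingers": -1}, {"tx": 3.36, "ty": 3.4, "fingers": -1}, {"tx": 3.36, "ty": 3.4, "fingers": -1}, {"tx": 3.36, "ty": 3.4, "fingers": -1}, {"tx": 3.36, "ty": 3.4, "fingers": -1}, {"tx": 3.36, "ty": 3.4, "fingers": -1}, {"tx": 3.36, "ty": 3.4, "fingers": -1}, {"tx": 3.36, "ty": 3.4, "fingers": -1}, {"fingers": -1}, {"fingers": -1}], squeeze=20)

```text
invalid input at $.plan[0]: expected keys tx, ty, tz, spin, fingers
```

Emit:
drive_tool(plan=[{"tx": 3.36, "ty": 3.4, "tz": 0, "spin": 0, "fingers": -1}, {"tx": 3.36, "ty": 3.4, "tz": 0, "spin": 0, "fingers": -1}, {"tx": 3.36, "ty": 3.4, "tz": 0, "spin": 0, "fingers": -1}, {"tx": 3.36, "ty": 3.4, "tz": 0, "spin": 0, "fingers": -1}, {"tx": 3.36, "ty": 3.4, "tz": 0, "spin": 0, "fingers": -1}, {"tx": 3.36, "ty": 3.4, "tz": 0, "spin": 0, "fingers": -1}, {"tx": 3.36, "ty": 3.4, "tz": 0, "spin": 0, "fingers": -1}, {"tx": 3.36, "ty": 3.4, "tz": 0, "spin": 0, "fingers": -1}, {"tx": 3.36, "ty": 3.4, "tz": 0, "spin": 0, "fingers": -1}, {"tx": 3.36, "ty": 3.4, "tz": 0, "spin": 0, "fingers": -1}, {"tx": 3.36, "ty": 3.4, "tz": 0, "spin": 0, "fingers": -1}, {"tx": 3.36, "ty": 3.4, "tz": 0, "spin": 0, "fingers": -1}, {"tx": 3.36, "ty": 3.4, "tz": 0, "spin": 0, "fingers": -1}, {"tx": 0, "ty": 0, "tz": 0, "spin": 0, "fingers": -1}, {"tx": 0, "ty": 0, "tz": 0, "spin": 0, "fingers": -1}], squeeze=20)

```text
t: 1.6
ee_pos: [0.5942, -0.1361, 0.4037]
eef_rot: [-0.095, 0.701, -0.701, 0.094]
force: [-0.2, -0.5, 0.1]
grip_width: 0.0005
```

Emit:
drive_tool(plan=[{"tx": 0, "ty": -0.1, "tz": -3, "spin": 0, "fingers": -1}, {"tx": 0, "ty": 0, "tz": -3, "spin": 0, "fingers": -1}, {"tx": 0, "ty": 0, "tz": -0.8, "spin": 0, "fingers": -1}, {"tx": 0, "ty": 0, "tz": -0.6, "spin": 0, "fingers": -1}, {"tx": 0, "ty": 0, "tz": -0.6, "spin": 0, "fingers": -1}, {"tx": 0, "ty": 0, "tz": -0.6, "spin": 0, "fingers": -1}, {"tx": 0, "ty": 0, "tz": -0.6, "spin": 0, "fingers": -1}, {"tx": 0, "ty": 0, "tz": 0, "spin": 0, "fingers": -1}, {"tx": 0, "ty": 0, "tz": 0, "spin": 0, "fingers": -1}])

```text
t: 2.5
ee_pos: [0.5938, -0.1391, 0.3158]
eef_rot: [0.092, -0.7, 0.701, -0.094]
force: [-7.3, 1.2, 9.8]
grip_width: 0.0002
```

Emit:
drive_tool(plan=[{"tx": 0, "ty": 0, "tz": -0.6, "spin": 0, "fingers": -1}, {"tx": 0, "ty": 0, "tz": -0.5, "spin": 0, "fingers": -1}, {"tx": 0, "ty": 0, "tz": -0.3, "spin": 0, "fingers": -1}, {"tx": 0, "ty": 0, "tz": 0, "spin": 0, "fingers": -1}, {"tx": 0, "ty": 0, "tz": 0, "spin": 0, "fingers": -1}])

```text
t: 3.0
ee_pos: [0.5942, -0.1391, 0.3069]
eef_rot: [0.092, -0.7, 0.702, -0.095]
force: [-21.2, 6.2, 38.8]
grip_width: 0.0005
```

Run:
```python
from h import *
o=get_obs(); print(o["ee_pos"],o["force"],o["moment"])
w=capture("wrist")["frame"]; a=capture("scene")["frame"][140:260,140:260]
save("w1.png",np.hstack([cv2.resize(w,(400,300)),cv2.resize(a,(300,300))]))
```

```text
[ 0.59420102 -0.13909333  0.30686559] [-21.23406341   6.23624564  38.76533747] [ 1.03924732  3.99432324 -0.02441357]
```

View pics/w1.png

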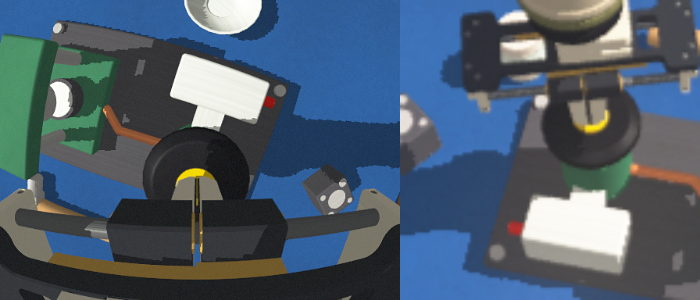

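The plunger is at its hard stop (tips at 0.121), and the fingertips sit on the yellow disc. Next come repeated strokes, slightly shallower in command.

Emit:
drive_tool(plan=[{"tx": 0, "ty": 0, "tz": 2, "spin": 0, "fingers": -1}, {"tx": 0, "ty": 0, "tz": 1.9, "spin": 0, "fingers": -1}, {"tx": 0, "ty": 0, "tz": 0, "spin": 0, "fingers": -1}, {"tx": 0, "ty": 0, "tz": 0, "spin": 0, "fingers": -1}, {"tx": 0, "ty": 0, "tz": -1.4, "spin": 0, "fingers": -1}, {"tx": 0, "ty": 0, "tz": -1, "spin": 0, "fingers": -1}, {"tx": 0, "ty": 0, "tz": -0.8, "spin": 0, "fingers": -1}, {"tx": 0, "ty": 0, "tz": -0.5, "spin": 0, "fingers": -1}, {"tx": 0, "ty": 0, "tz": 0, "spin": 0, "fingers": -1}, {"tx": 0, "ty": 0, "tz": 0, "spin": 0, "fingers": -1}, {"tx": 0, "ty": 0, "tz": 2, "spin": 0, "fingers": -1}, {"tx": 0, "ty": 0, "tz": 1.7, "spin": 0, "fingers": -1}, {"tx": 0, "ty": 0, "tz": 0, "spin": 0, "fingers": -1}, {"tx": 0, "ty": 0, "tz": 0, "spin": 0, "fingers": -1}, {"tx": 0, "ty": 0, "tz": -1.4, "spin": 0, "fingers": -1}, {"tx": 0, "ty": 0, "tz": -1, "spin": 0, "fingers": -1}, {"tx": 0, "ty": 0, "tz": -0.8, "spin": 0, "fingers": -1}, {"tx": 0, "ty": 0, "tz": -0.5, "spin": 0, "fingers": -1}, {"tx": 0, "ty": 0, "tz": 0, "spin": 0, "fingers": -1}, {"tx": 0, "ty": 0, "tz": 0, "spin": 0, "fingers": -1}])

```text
t: 5.1
ee_pos: [0.594, -0.138, 0.3067]
eef_rot: [0.093, -0.7, 0.701, -0.094]
force: [-24.5, 7.1, 55.2]
grip_width: 0.0004
```

Both strokes reached the bottom (TCP z 0.3067), but 55 N is more than needed, so I'll back the depth off by 4 mm.

Emit:
drive_tool(plan=[{"tx": 0, "ty": 0, "tz": 2, "spin": 0, "fingers": -1}, {"tx": 0, "ty": 0, "tz": 2, "spin": 0, "fingers": -1}, {"tx": 0, "ty": 0, "tz": 0, "spin": 0, "fingers": -1}, {"tx": 0, "ty": 0, "tz": 0, "spin": 0, "fingers": -1}, {"tx": 0, "ty": 0, "tz": -1.4, "spin": 0, "fingers": -1}, {"tx": 0, "ty": 0, "tz": -1, "spin": 0, "fingers": -1}, {"tx": 0, "ty": 0, "tz": -0.8, "spin": 0, "fingers": -1}, {"tx": 0, "ty": 0, "tz": -0.4, "spin": 0, "fingers": -1}, {"tx": 0, "ty": 0, "tz": 0, "spin": 0, "fingers": -1}, {"tx": 0, "ty": 0, "tz": 0, "spin": 0, "fingers": -1}, {"tx": 0, "ty": 0, "tz": 2, "spin": 0, "fingers": -1}, {"tx": 0, "ty": 0, "tz": 1.6, "spin": 0, "fingers": -1}, {"tx": 0, "ty": 0, "tz": 0, "spin": 0, "fingers": -1}, {"tx": 0, "ty": 0, "tz": 0, "spin": 0, "fingers": -1}, {"tx": 0, "ty": 0, "tz": -1.4, "spin": 0, "fingers": -1}, {"tx": 0, "ty": 0, "tz": -1, "spin": 0, "fingers": -1}, {"tx": 0, "ty": 0, "tz": -0.8, "spin": 0, "fingers": -1}, {"tx": 0, "ty": 0, "tz": -0.4, "spin": 0, "fingers": -1}, {"tx": 0, "ty": 0, "tz": 0, "spin": 0, "fingers": -1}, {"tx": 0, "ty": 0, "tz": 0, "spin": 0, "fingers": -1}])

```text
t: 7.1
ee_pos: [0.594, -0.1381, 0.3069]
eef_rot: [0.093, -0.701, 0.701, -0.094]
force: [-9.6, 3.5, 29.1]
grip_width: 0.0008
```

Emit:
drive_tool(plan=[{"tx": 0, "ty": 0, "tz": 2, "spin": 0, "fingers": -1}, {"tx": 0, "ty": 0, "tz": 1.7, "spin": 0, "fingers": -1}, {"tx": 0, "ty": 0, "tz": 0, "spin": 0, "fingers": -1}, {"tx": 0, "ty": 0, "tz": 0, "spin": 0, "fingers": -1}, {"tx": 0, "ty": 0, "tz": 0, "spin": 0, "fingers": -1}])

```text
t: 7.6
ee_pos: [0.5932, -0.1379, 0.3388]
eef_rot: [-0.095, 0.702, -0.7, 0.092]
force: [-0.4, -0.1, -0.3]
grip_width: 0.0004
```

Run:
```python
from h import *
w=capture("wrist")["frame"]; a=capture("scene")["frame"][140:260,140:260]
save("w2.png",np.hstack([cv2.resize(w[60:240,180:420],(400,300)),cv2.resize(a,(300,300))]))
```

```text
(no output)
```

View pics/w2.png

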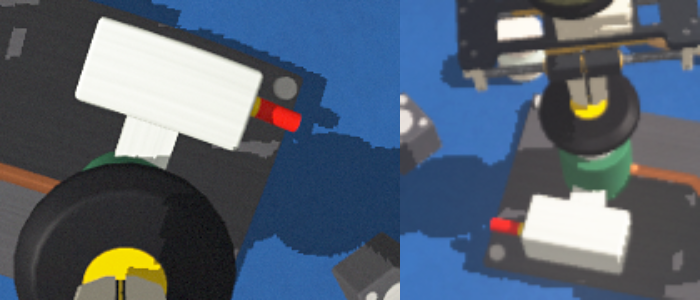

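After five strokes the red pin is well out at (280,115) in the wrist crop, and the cap is free and fully up. I'll make four more strokes to be sure it is at the stop.

Emit:
drive_tool(plan=[{"tx": 0, "ty": 0, "tz": -1.5, "spin": 0, "fingers": -1}, {"tx": 0, "ty": 0, "tz": -1, "spin": 0, "fingers": -1}, {"tx": 0, "ty": 0, "tz": -0.8, "spin": 0, "fingers": -1}, {"tx": 0, "ty": 0, "tz": -0.4, "spin": 0, "fingers": -1}, {"tx": 0, "ty": 0, "tz": 0, "spin": 0, "fingers": -1}, {"tx": 0, "ty": 0, "tz": 0, "spin": 0, "fingers": -1}, {"tx": 0, "ty": 0, "tz": 2, "spin": 0, "fingers": -1}, {"tx": 0, "ty": 0, "tz": 1.7, "spin": 0, "fingers": -1}, {"tx": 0, "ty": 0, "tz": 0, "spin": 0, "fingers": -1}, {"tx": 0, "ty": 0, "tz": 0, "spin": 0, "fingers": -1}, {"tx": 0, "ty": 0, "tz": -1.5, "spin": 0, "fingers": -1}, {"tx": 0, "ty": 0, "tz": -1, "spin": 0, "fingers": -1}, {"tx": 0, "ty": 0, "tz": -0.8, "spin": 0, "fingers": -1}, {"tx": 0, "ty": 0, "tz": -0.4, "spin": 0, "fingers": -1}, {"tx": 0, "ty": 0, "tz": 0, "spin": 0, "fingers": -1}, {"tx": 0, "ty": 0, "tz": 0, "spin": 0, "fingers": -1}, {"tx": 0, "ty": 0, "tz": 2, "spin": 0, "fingers": -1}, {"tx": 0, "ty": 0, "tz": 1.7, "spin": 0, "fingers": -1}, {"tx": 0, "ty": 0, "tz": 0, "spin": 0, "fingers": -1}, {"tx": 0, "ty": 0, "tz": 0, "spin": 0, "fingers": -1}])

```text
t: 9.7
ee_pos: [0.5934, -0.1379, 0.3393]
eef_rot: [-0.094, 0.701, -0.701, 0.093]
force: [0.2, -0.1, -0.2]
grip_width: 0.0004
```

Run:
```python
from h import *
w=capture("wrist")["frame"]; save("w3.png",cv2.resize(w[60:240,180:420],(400,300)))
```

Emit:
drive_tool(plan=[{"tx": 0, "ty": 0, "tz": -1.5, "spin": 0, "fingers": -1}, {"tx": 0, "ty": 0, "tz": -1, "spin": 0, "fingers": -1}, {"tx": 0, "ty": 0, "tz": -0.8, "spin": 0, "fingers": -1}, {"tx": 0, "ty": 0, "tz": -0.4, "spin": 0, "fingers": -1}, {"tx": 0, "ty": 0, "tz": 0, "spin": 0, "fingers": -1}, {"tx": 0, "ty": 0, "tz": 0, "spin": 0, "fingers": -1}, {"tx": 0, "ty": 0, "tz": 2, "spin": 0, "fingers": -1}, {"tx": 0, "ty": 0, "tz": 1.7, "spin": 0, "fingers": -1}, {"tx": 0, "ty": 0, "tz": 0, "spin": 0, "fingers": -1}, {"tx": 0, "ty": 0, "tz": 0, "spin": 0, "fingers": -1}, {"tx": 0, "ty": 0, "tz": -1.5, "spin": 0, "fingers": -1}, {"tx": 0, "ty": 0, "tz": -1, "spin": 0, "fingers": -1}, {"tx": 0, "ty": 0, "tz": -0.8, "spin": 0, "fingers": -1}, {"tx": 0, "ty": 0, "tz": -0.4, "spin": 0, "fingers": -1}, {"tx": 0, "ty": 0, "tz": 0, "spin": 0, "fingers": -1}, {"tx": 0, "ty": 0, "tz": 0, "spin": 0, "fingers": -1}])

```text
t: 11.35
ee_pos: [0.5942, -0.1381, 0.307]
eef_rot: [0.093, -0.701, 0.701, -0.094]
force: [-9.6, 2.9, 28.8]
grip_width: 0.0006
```

Emit:
drive_tool(plan=[{"tx": 0, "ty": 0, "tz": 2, "spin": 0, "fingers": -1}, {"tx": 0, "ty": 0, "tz": 1.7, "spin": 0, "fingers": -1}, {"tx": 0, "ty": 0, "tz": 0, "spin": 0, "fingers": -1}, {"tx": 0, "ty": 0, "tz": 0, "spin": 0, "fingers": -1}])

```text
t: 11.75
ee_pos: [0.5934, -0.1379, 0.3393]
eef_rot: [-0.094, 0.701, -0.701, 0.093]
force: [-0.8, 0.8, -1.1]
grip_width: 0.0005
```

Run:
```python
from h import *
w=cv2.resize(capture("wrist")["frame"][60:240,180:420],(400,300)); save("w4.png",np.hstack([cv2.imread("pics/w3.png")[...,::-1],w]))
```

```text
(no output)
```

View pics/w4.png

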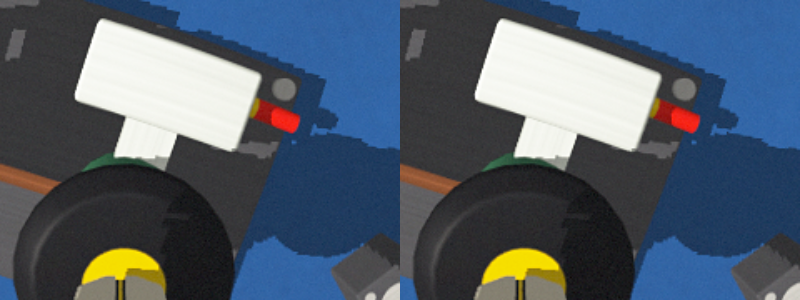

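The pin tip is at the same place, (300,125), after 5, 7 and 9 strokes, so it is at its stop. I'll raise the hand clear and measure the pin.

Emit:
drive_tool(plan=[{"tx": 0, "ty": 0, "tz": 3, "spin": 0, "fingers": -1}, {"tx": 0, "ty": 0, "tz": 3, "spin": 0, "fingers": -1}, {"tx": -1, "ty": -3, "tz": 1, "spin": 0, "fingers": -1}, {"tx": -3, "ty": -3, "tz": 0, "spin": 0, "fingers": -1}, {"tx": -3, "ty": -3, "tz": 0, "spin": 0, "fingers": -1}, {"tx": -3, "ty": -3, "tz": 0, "spin": 0, "fingers": -1}, {"tx": -3, "ty": -3, "tz": 0, "spin": 0, "fingers": -1}, {"tx": -3, "ty": -3, "tz": 0, "spin": 0, "fingers": -1}, {"tx": -3, "ty": -3, "tz": 0, "spin": 0, "fingers": -1}, {"tx": -3, "ty": -3, "tz": 0, "spin": 0, "fingers": -1}, {"tx": 0, "ty": 0, "tz": 0, "spin": 0, "fingers": -1}, {"tx": 0, "ty": 0, "tz": 0, "spin": 0, "fingers": -1}])

```text
t: 13.0
ee_pos: [0.3731, -0.3785, 0.4097]
eef_rot: [-0.093, 0.702, -0.7, 0.092]
force: [0.8, 0.5, 0.2]
grip_width: 0.0004
```

Run:
```python
from h import *
ims=[]
for n,b in(("scene","a"),("top","b")):
    c=capture(n);P=world(c);h=cv2.cvtColor(c["frame"],cv2.COLOR_RGB2HSV);ims.append(c["frame"])
    q=np.load(f"pics/{b}.npz"); h0=cv2.cvtColor(q["frame"],cv2.COLOR_RGB2HSV);P0=world(q)
    # unit y axis from crown(green) - use block's white pixels (z 0.05..0.065)
    w=(abs(P[...,2]-.06)<.006)&(h[...,1]<60)&(np.hypot(P[...,0]-.67,P[...,1]+.13)<.075)
    X=P[w][:,:2].astype(np.float32); r=cv2.minAreaRect(X*1000); bx=cv2.boxPoints(r)
    e=max([bx[1]-bx[0],bx[2]-bx[1]],key=np.linalg.norm); e=e/np.linalg.norm(e); e*=np.sign(e[1])
    face=np.percentile(X@e,1)*1000
    print(n,"block",np.round(r[0]),np.round(r[1]),"yaxis",e)
    for t,PP,hh in(("before",P0,h0),("after",P,h)):
        m=(cv2.inRange(hh,(0,150,70),(8,255,255))>0)&(abs(PP[...,0]-.67)<.05)&(abs(PP[...,1]+.2)<.06)
        R=PP[m]; print(t,m.sum(),"tip outside mm",face-1000*np.min(R[:,:2]@e),"z",np.median(R[:,2]))
    y=(cv2.inRange(h,(20,120,120),(35,255,255))>0)&(np.hypot(P[...,0]-.594,P[...,1]+.137)<.03)
    print("cap z",np.median(P[y],0))
print(get_obs()["force"])
save("f.png",np.hstack([cv2.resize(ims[0][130:310,110:350],(400,300)),cv2.resize(ims[1][80:290,170:450],(400,300))]))
```

```text
scene block [ 657. -141.] [92. 83.] yaxis [0.04825036 0.99883527]
before 12 tip outside mm 10.661694066916766 z 0.03981628175060822
after 46 tip outside mm 33.10284742841583 z 0.04125739448399539
cap z [ 0.59627732 -0.13764771  0.14646578]
top block [ 673. -142.] [92. 46.] yaxis [0.04235105 0.9991027 ]
before 20 tip outside mm 15.66558552826018 z 0.03881302425722309
after 58 tip outside mm 34.314569988301486 z 0.038983103694250294
cap z [ 0.59380324 -0.13756484  0.14494882]
[ 0.50860224  0.02799117 -0.46519041]
```

View pics/f.png

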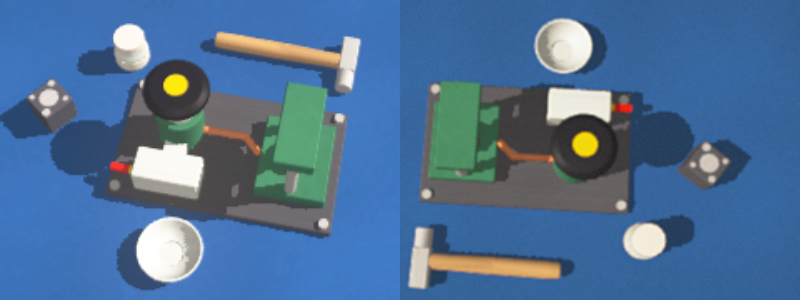

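The pin tip stands 33 to 34 mm outside the face, against 34 mm expected when fully out. The cap is back at 146 mm, the hand is clear, and the doming block, jar, dish and hammer look undisturbed.

```bash
python3 -c "
from plant import *
print(hand_in())"
```

```text
the job is handed in; nothing more can be done
None
```

The press is up to pressure: the red pin is fully out at its stop, the plunger has sprung back up, and the hand is clear. I handed the job in at about 13 s; no verdict is reported.

I pressed the plunger to its hard stop nine times with shut fingertips, releasing it fully after each stroke. In the wrist pictures, the pin sat at the same place after strokes 5, 7 and 9, so it was already at its stop after the fifth.

- **Pin:** the tip measured 34.3 mm (top camera) and 33.1 mm (scene camera) outside the block face, against 34 mm expected. The yellow band shows at its root.
- **Plunger:** the cap measured 145–146 mm high, so it is fully up.
- **Forces:** the highest vertical reading at the end of a move was 55 N, on stroke 3, with 25 N sideways. I backed the depth off after that and read about 29 N. I did not see forces between readings.
- **Other items:** the doming block, jar, dish and hammer look undisturbed in the final pictures; I did not measure their positions.
- **Disagreement:** the two cameras put the pin's starting position at about 11 and 16 mm outside the face, both noisy readings from very few pixels. The top one is above the 12 mm maximum possible. The scene camera's fit of the block was also poor (83 mm instead of 46 mm deep), so I relied on the top view.

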